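# Load the heating block with sample tubes

## Task

Move the four capped sample tubes from the white rack to the orange heating block, one at a time, each standing upright in the holder whose walls have the colour of its cap, in order of heating time: black first, then blue, then green, then yellow. Keep the tubes upright and set each one down in its holder rather than dropping it, and leave the brown bottle and the glass beaker where they are.

Things in the scene. Friction and masses are not known exactly. Their poses are not given: they have to be found in the camera images.
- tube_black: loose sample tube: amber body 28 mm in diameter, black cap 32 mm in diameter on its top 26 mm, 85 mm tall, 60 to 130 g; origin at the centre of its underside, z up. Starts upright in a fixed white rack: 40 mm square pockets, floor 8 mm and ribs 20 mm above the bench, one row of four, 64 mm apart. Its x runs along the row; grip the cap across the row (along y)
- tube_blue: loose sample tube: amber body 28 mm in diameter, blue cap 32 mm in diameter on its top 26 mm, 85 mm tall, 60 to 130 g; origin at the centre of its underside, z up. Starts upright in a fixed white rack: 40 mm square pockets, floor 8 mm and ribs 20 mm above the bench, one row of four, 64 mm apart. Its x runs along the row; grip the cap across the row (along y)
- tube_green: loose sample tube: amber body 28 mm in diameter, green cap 32 mm in diameter on its top 26 mm, 85 mm tall, 60 to 130 g; origin at the centre of its underside, z up. Starts upright in a fixed white rack: 40 mm square pockets, floor 8 mm and ribs 20 mm above the bench, one row of four, 64 mm apart. Its x runs along the row; grip the cap across the row (along y)
- tube_yellow: loose sample tube: amber body 28 mm in diameter, yellow cap 32 mm in diameter on its top 26 mm, 85 mm tall, 60 to 130 g; origin at the centre of its underside, z up. Starts upright in a fixed white rack: 40 mm square pockets, floor 8 mm and ribs 20 mm above the bench, one row of four, 64 mm apart. Its x runs along the row; grip the cap across the row (along y)
- seat_black: fixed holder with black walls and bare metal floor on the flat steel top of the orange heating block (290 x 88 mm, 50 mm high): 58 mm square, 18 mm high, open pocket 46 mm square, walls 6 mm; origin at the centre of its underside, 50 mm above the bench, pocket floor 6 mm above the origin; z up, x along the row of four holders (64 mm apart), y across it
- seat_blue: fixed holder with blue walls and bare metal floor on the flat steel top of the orange heating block (290 x 88 mm, 50 mm high): 58 mm square, 18 mm high, open pocket 46 mm square, walls 6 mm; origin at the centre of its underside, 50 mm above the bench, pocket floor 6 mm above the origin; z up, x along the row of four holders (64 mm apart), y across it
- seat_green: fixed holder with green walls and bare metal floor on the flat steel top of the orange heating block (290 x 88 mm, 50 mm high): 58 mm square, 18 mm high, open pocket 46 mm square, walls 6 mm; origin at the centre of its underside, 50 mm above the bench, pocket floor 6 mm above the origin; z up, x along the row of four holders (64 mm apart), y across it
- seat_yellow: fixed holder with yellow walls and bare metal floor on the flat steel top of the orange heating block (290 x 88 mm, 50 mm high): 58 mm square, 18 mm high, open pocket 46 mm square, walls 6 mm; origin at the centre of its underside, 50 mm above the bench, pocket floor 6 mm above the origin; z up, x along the row of four holders (64 mm apart), y across it
- bottle: bystander: brown reagent bottle with a red cap and paper label, 60 mm in diameter, 100 mm tall, loose on the bench beyond the work; origin at the centre of its underside
- beaker: bystander: empty clear glass beaker, about 64 mm in diameter, 65 mm tall, loose on the bench between rack and block; origin at the centre of its underside
Mind the look-alikes: they are no part of the job. What is shaped like the tube_green but pink is not meant. What is shaped like the tube_yellow but red is not meant.

How it is judged:
By the outcome, as a careful person would: the job done as asked, in the order asked, and still so for the second after the job is handed in, with the robot touching nothing.
It also fails if it takes over 125 s, if anything falls off the work surface, if the arm or the gripper's body presses on something with over 40 N, if the wrist force passes 120 N, or if a joint passes its speed limit or range.

## Robot

A 6-joint arm with a two-finger parallel gripper is mounted at the origin on the work surface. World frame = base frame: x ahead of the robot, y to its left, z up, the work surface at z = 0. Lengths are in m, angles in degrees, forces in N, time in s.
With the tool pointing down it reaches from about 0.275 to 0.75 m from the base axis. Payload 10.2 kg.
Tool frame: the origin (TCP) lies at the very end of the fingers, on their centre line; the grasp point (between the pads) lies 19 mm behind it; z points along the fingers, y is the line along which they close (so a half turn about z gives the same grasp; the last joint's range is limited). The gripper opens to 88 mm and grips with 3 to 60 N. Pads are 18 mm wide; open, the fingers measure 123 mm over their backs; the gripper's body (75 mm by 187 mm) begins 45 mm behind the grasp point.
Start: joints at [62.716, 17.928, 85.812, -0, 76.261, -12.8], TCP at [0.131, 0.508, 0.2] pointing down, gripper open.
Joint ranges: [-168.41, 168.41], [-55.51, 124.54], [10.69, 146.95], [-70.63, 250.63], [1, 178], [-165.06, 165.06]. Speed limits (degrees/s): [136.94, 136.94, 172.46, 180, 180, 180].

## Interface

Orientations are given as [roll, pitch, yaw] about the fixed x, y, z axes, in that order (R = Rz(yaw) Ry(pitch) Rx(roll)).
In Python, from cell import observe, optics, order gives the robot as it stands.
- The arm moves only by the tool jog_arm, never from a script. Its argument "series" is a list of rows, each an object with "slide": the shift along the tool's x, y, z in units of 0.02 m (1.0 is 0.02 m), a list of three; "yaw": the turn about the tool's z in units of 6 degrees (1.0 is 6 degrees); "jaw": the closure, from -1 (fully open) to 1 (shut). A call has 1 to 12 rows; each row shifts and turns the commanded pose from where the row before left it, along the tool's axes as they then stand; what a row does not reach is not made up. A row lasts 1/8 s, in which the tool goes at most 62.5 mm and 10.7 degrees, less where a joint would pass 70% of its speed; a pose out of reach is approached as far as the arm can. A call with a number of a shift or a turn outside -1 to 1 is refused whole. A call with a gripper value outside its range is refused whole. The fingers move at their own pace and stop on an object; "force" is the grip in N (left out, the last holds). Time passes only in rows, so rows that do not move let the fingers close. It gives the time, the measured TCP pose, the force, the opening and the grip force at its end, in the units of the state.
- observe(): the state, without advancing time (a new reading comes with each control period).
- optics.capture(name): name is "scene" or "top"; returns a dict with "pixels" (420x560x3 uint8, red, green, blue), "z_map" (420x560 float32, m along the optical axis (not along the pixel's ray), 0 where there is no reading), "camera_matrix" (3x3 intrinsics, pixels), "rvec" (rotation vector, rad) and "tvec" (3), from world to camera coordinates, as OpenCV has them. Camera axes: x right, y down, z forward; pixel columns grow to the right and rows downward; lengths in m; the calibration is good to about 2 mm. A picture is of the moment at which its call begins.
- order.hand_in(): hands the job in; it is judged then, once.
The state is a dict: "time_s": time; "joint_pos": joint angles; "qvel": joint speeds; "joint_efforts": joint torques, N m; "position": TCP position; "ee_rot": TCP orientation; "ft_force": force on the tool from outside, world axes, zero at the start; "wrist_torque": the same for the moment, N m; "width": finger opening in m; "finger_force": force on a finger pad.
Only numpy, scipy, OpenCV 4.12 (cv2) and the standard library are available. Lean on these libraries where they do the work, as an engineer would, in place of code of your own. Each camera call takes 0.05 s, during which the arm holds its last target. There are 200 camera calls.

## Working session

There is one attempt and no reset: what is moved stays moved. The work goes in short steps, Python scripts to look and compute and a tool call to move; the robot and the scene stay as the last step left them, time stands still between calls to the robot, and variables do not carry over. Pictures are saved under pics/ and viewed, at most 14 in all, crops included, and the job is handed in when it is done.

Besides the shell and the picture viewer there is one more tool, called after "Call:" as name(argument=value, ...) on one line, values as JSON. jog_arm: Moves the arm, as the interface text tells. Shifts and turns lie within -1 to 1; 1 stands for 0.02 m of shift or 6 degrees of turn. Its arguments: {"type":"object","properties":{"series":{"type":"array"},"force":{"type":"number"}},"required":["series"]}

```bash
mkdir -p pics; cat > h.py <<'E'
import numpy as np, cv2
from cell import observe, optics, order
def cap(n):
    c=optics.capture(n); return c
def world(c,u,v,z=None):
    K=np.array(c["camera_matrix"]);R,_=cv2.Rodrigues(np.array(c["rvec"],float));t=np.array(c["tvec"],float).ravel()
    r=np.linalg.inv(K)@np.array([u,v,1.0])
    o=-R.T@t; d=R.T@r
    s=(z-o[2])/d[2] if z is not None else c["z_map"][int(v),int(u)]
    return o+s*d
E
python3 - <<'E'
from h import *
import pickle
for n in("scene","top"):
    c=cap(n); pickle.dump(c,open(n+".pkl","wb"))
    cv2.imwrite(f"pics/{n}0.png",cv2.cvtColor(c["pixels"],cv2.COLOR_RGB2BGR))
print(observe())
E
```

```text
{'time_s': 0.1, 'joint_pos': array([ 6.27153574e+01,  1.79550013e+01,  8.58484895e+01, -2.48372161e-03,
        7.62590282e+01, -1.27987699e+01]), 'qvel': array([ 0.13486777, -0.15212983, -0.13951876,  0.026804  , -0.20903178,
        0.07701804]), 'joint_efforts': array([ 3.57776320e-03, -4.02807069e+01, -2.52642256e+01,  6.95570977e-02,
        3.42071475e-02, -8.34437424e-05]), 'position': array([0.1312201 , 0.50807749, 0.19923703]), 'ee_rot': array([-1.79938500e+02, -1.14976172e-02,  1.65514712e+02]), 'ft_force': array([ 0.91423284, -0.00984572,  0.29931737]), 'wrist_torque': array([0.02939693, 0.00017388, 0.01763125]), 'finger_force': 0.0, 'width': 0.08808383084565488}
```

View pics/top0.png

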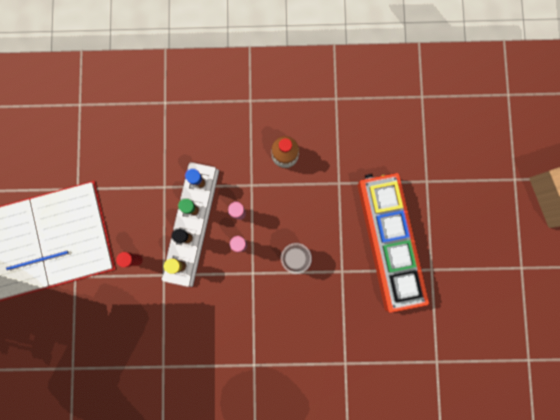

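View pics/scene0.png

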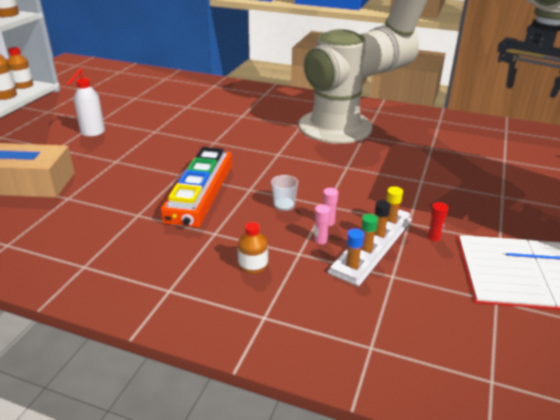

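The top view shows the caps: blue at (193,176), green (187,206), black (180,236), yellow (172,266). The seats are yellow (387,196), blue (393,226), green (400,256) and black (406,287). The look-alikes are the pinks at (236,210) and (237,244) and the red at (123,260); the beaker is at (296,258).

```bash
cat > m.py <<'E'
from h import *
import pickle
c=pickle.load(open("top.pkl","rb"))
im=cv2.cvtColor(c["pixels"],cv2.COLOR_RGB2BGR)
K=np.array(c["camera_matrix"]);R,_=cv2.Rodrigues(np.array(c["rvec"],float));t=np.array(c["tvec"],float).ravel()
print("cam",-R.T@t)
v,u=np.mgrid[0:420,0:560]; d=c["z_map"]
P=np.stack([(u-K[0,2])/K[0,0]*d,(v-K[1,2])/K[1,1]*d,d],-1); W=(P-t)@R
for n,(a,b) in dict(blue=(193,176),green=(187,206),black=(180,236),yellow=(172,266),pink1=(236,210),pink2=(237,244),red=(123,260),bottle=(285,145)).items():
    w=W[b-14:b+15,a-14:a+15].reshape(-1,3); zt=w[:,2].max(); k=w[:,2]>(0.085 if n not in("pink1","pink2","red") else .075)
    q=w[k]; print(n,zt.round(3),k.sum(),((q.min(0)+q.max(0))/2).round(4),q.mean(0).round(4),np.median(q[:,2]).round(3))
for n,(a,b) in dict(yellow=(387,196),blue=(393,226),green=(400,256),black=(406,287)).items():
    w=W[b-13:b+14,a-13:a+14].reshape(-1,3); print("seat",n,world(c,a,b,.056).round(4),np.percentile(w[:,2],[5,50,95]).round(4))
# rect fit of block top (z .045-.075) and rack
for n,lo,hi,x0,x1 in(("block",.046,.08,340,450),("rack",.012,.03,140,230)):
    m=((W[...,2]>lo)&(W[...,2]<hi)&(u>x0)&(u<x1)&(v>140)&(v<330)); p=(W[m][:,:2]*1000).astype(np.float32)
    print(n,m.sum(),cv2.minAreaRect(p))
a=im[150:330,140:270];b=im[160:325,345:445]
cv2.imwrite("pics/a.png",np.hstack([cv2.resize(a[:165],None,fx=3.4,fy=3.4,interpolation=2),cv2.resize(b,None,fx=3.4,fy=3.4,interpolation=2)]))
E
python3 m.py
```

```text
cam [0.46127783 0.03293417 1.02661126]
blue 1.027 188 [0.5614 0.1331 0.5559] [0.6416 0.2129 0.1123] 0.093
green 1.027 192 [0.5299 0.1406 0.556 ] [0.5823 0.2293 0.1022] 0.093
black 1.027 196 [0.4987 0.1473 0.5561] [0.5198 0.2402 0.1163] 0.093
yellow 1.027 199 [0.4592 0.1543 0.556 ] [0.4591 0.259  0.0972] 0.093
pink1 1.027 190 [0.525  0.0885 0.5513] [0.5703 0.125  0.1144] 0.085
pink2 1.027 192 [0.4893 0.0869 0.5508] [0.501  0.1223 0.1191] 0.085
red 1.027 205 [0.4745 0.2045 0.5511] [0.4743 0.3506 0.1118] 0.085
bottle 1.027 154 [0.5906 0.0223 0.5564] [0.7035 0.0224 0.1049] 0.099
seat yellow [ 0.5984 -0.1952  0.056 ] [0.0506 0.0573 0.0696]
seat blue [ 0.5334 -0.2051  0.056 ] [0.0509 0.0571 0.0695]
seat green [ 0.4693 -0.2169  0.056 ] [0.0519 0.0573 0.0694]
seat black [ 0.4041 -0.2263  0.056 ] [0.0528 0.0574 0.0699]
block 5213 ((501.9173583984375, -206.7919921875), (288.9808044433594, 87.76304626464844), 10.114986419677734)
rack 1827 ((559.5166625976562, 265.49005126953125), (117.47761535644531, 270.70062255859375), 76.0995864868164)
```

View pics/a.png

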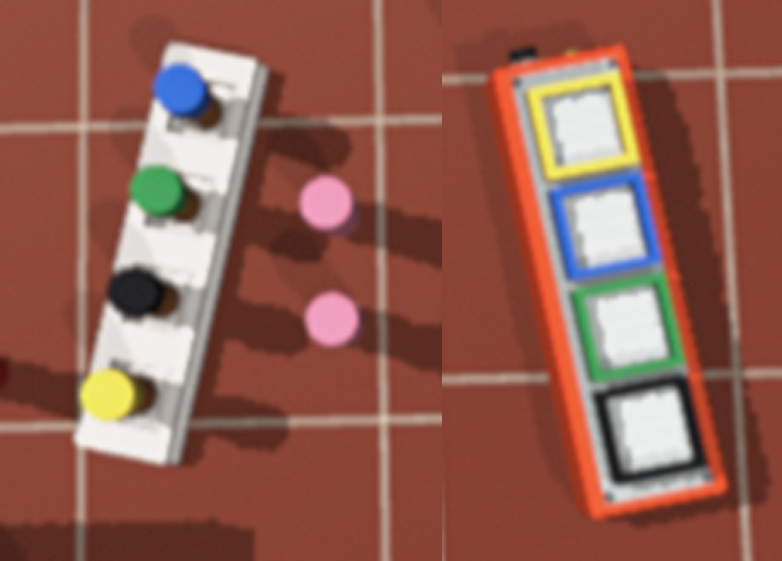

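The crop shows the cap and wall colours clearly, and all four pockets are empty. I'll filter out the invalid depth and fit the rows.

```bash
cat > m2.py <<'E'
from h import *
import pickle
c=pickle.load(open("top.pkl","rb"))
K=np.array(c["camera_matrix"]);R,_=cv2.Rodrigues(np.array(c["rvec"],float));t=np.array(c["tvec"],float).ravel()
v,u=np.mgrid[0:420,0:560]; d=c["z_map"]
P=np.stack([(u-K[0,2])/K[0,0]*d,(v-K[1,2])/K[1,1]*d,d],-1); W=(P-t)@R
pts=[]
for n,(a,b) in dict(blue=(193,176),green=(187,206),black=(180,236),yellow=(172,266),pink1=(236,210),pink2=(237,244),red=(123,260),bottle=(285,145),beaker=(296,258)).items():
    w=W[b-14:b+15,a-14:a+15].reshape(-1,3); lo=.08 if n in("blue","green","black","yellow","bottle") else .07 if n!="beaker" else .055
    q=w[(w[:,2]>lo)&(w[:,2]<.12)].astype(np.float32)
    (x,y),r=cv2.minEnclosingCircle(q[:,:2]) if len(q) else((0,0),0); print(n,len(q),round(x,4),round(y,4),round(r,4),q.mean(0).round(4))
    if len(pts)<4: pts.append(q.mean(0)[:2])
pts=np.array(pts);D=pts[0]-pts[3];print("row yaw",np.degrees(np.arctan2(D[1],D[0])),np.linalg.norm(D)/3,np.diff(pts,axis=0))
c0=np.array([.5019,-.2068]);e=np.array([np.cos(np.radians(10.115)),np.sin(np.radians(10.115))])
for n,k in(("yellow",1.5),("blue",.5),("green",-.5),("black",-1.5)):print("seat",n,c0+k*.064*e)
E
python3 m2.py
```

```text
Traceback (most recent call last):
  File "m2.py", line 11, in <module>
    (x,y),r=cv2.minEnclosingCircle(q[:,:2]) if len(q) else((0,0),0); print(n,len(q),round(x,4),round(y,4),round(r,4),q.mean(0).round(4))
            ~~~~~~~~~~~~~~~~~~~~~~^^^^^^^^^
cv2.error: OpenCV(4.12.0) /io/opencv/modules/imgproc/src/shapedescr.cpp:201: error: (-215:Assertion failed) count >= 0 && (depth == CV_32F || depth == CV_32S) in function 'minEnclosingCircle'
```

```bash
sed -i 's/minEnclosingCircle(q\[:,:2\])/minEnclosingCircle(np.ascontiguousarray(q[:,:2]))/' m2.py; python3 m2.py
```

```text
blue 195 0.6457 0.2174 0.0159 [0.645  0.2164 0.0919]
green 198 0.5838 0.2322 0.0164 [0.5832 0.231  0.0921]
black 197 0.5217 0.2461 0.0159 [0.5212 0.2453 0.0922]
yellow 205 0.4597 0.2606 0.0162 [0.4591 0.2597 0.0922]
pink1 188 0.5742 0.1286 0.0159 [0.5737 0.1278 0.0844]
pink2 190 0.5026 0.1257 0.0159 [0.5024 0.1253 0.0845]
red 210 0.4752 0.3613 0.0163 [0.4746 0.3596 0.0836]
bottle 169 0.7048 0.022 0.0157 [0.7042 0.0224 0.0972]
beaker 160 0.4701 0.0043 0.0317 [0.4692 0.0026 0.0634]
row yaw -13.125584 0.06362457 [[-0.06182188  0.01457882]
 [-0.06195819  0.01432568]
 [-0.062107    0.01444028]]
seat yellow [ 0.59640789 -0.18994005]
seat blue [ 0.53340263 -0.20118002]
seat green [ 0.47039737 -0.21241998]
seat black [ 0.40739211 -0.22365995]
```

```bash
cat >> m2.py <<'E'
for nm,(a,b) in dict(yellow=(387,196),blue=(393,226),green=(400,256),black=(406,287)).items():
    w=W[b-22:b+23,a-24:a+25].reshape(-1,3); q=w[(w[:,2]>.063)&(w[:,2]<.075)]
    s=c0+{"yellow":1.5,"blue":.5,"green":-.5,"black":-1.5}[nm]*.064*e
    q=q[np.abs((q[:,:2]-s)@e)<.031]
    print(nm,len(q),[x.round(4) for x in cv2.minAreaRect(np.ascontiguousarray(q[:,:2]).astype(np.float32))[0:1][0:1] for x in np.array([x])], np.median(q[:,2]))
E
cat > go.py <<'E'
import sys; from h import *
from scipy.spatial.transform import Rotation as Ro
T={"b":(.5215,.2457),"u":(.6454,.2169),"g":(.5835,.2316),"y":(.4594,.2602),"B":(.4074,-.2237),"U":(.5334,-.2012),"G":(.4704,-.2124),"Y":(.5964,-.1899)}
s=observe();p=s["position"];R=Ro.from_euler("xyz",s["ee_rot"],degrees=True).as_matrix()
for a,z in zip(sys.argv[1::2],sys.argv[2::2]):
    q=np.array([*T[a],float(z)]);print(a,z,(R.T@(q-p)/.02).round(2));p=q
E
python3 m2.py|tail -4; python3 go.py b .17 b .061 b .17 B .17 B .109
```

```text
yellow 303 [array([ 0.5965, -0.1905])] 0.06809374858241318
blue 309 [array([ 0.5336, -0.2017])] 0.06781458939033239
green 317 [array([ 0.4705, -0.2128])] 0.06778517979697032
black 335 [array([ 0.4077, -0.2243])] 0.06791562719610968
b .17 [-22.18  -7.82   1.47]
b .061 [-0.    0.01  5.45]
b .17 [ 0.   -0.01 -5.45]
B .17 [ -0.35 -24.15   0.03]
B .109 [-0.    0.    3.05]
```

Call:
jog_arm(series=[{"slide": [-1,-0.4,0],"yaw": 0,"jaw": -1},{"slide": [-1,-0.4,0],"yaw": 0,"jaw": -1},{"slide": [-1,-0.4,0],"yaw": 0,"jaw": -1},{"slide": [-1,-0.4,0],"yaw": 0,"jaw": -1},{"slide": [-1,-0.4,0],"yaw": 0,"jaw": -1},{"slide": [-1,-0.4,0],"yaw": 0,"jaw": -1},{"slide": [-1,-0.4,0],"yaw": 0,"jaw": -1},{"slide": [-1,-0.4,0],"yaw": 0,"jaw": -1},{"slide": [-1,-0.4,0],"yaw": 0,"jaw": -1},{"slide": [-1,-0.4,0],"yaw": 0,"jaw": -1},{"slide": [-1,-0.4,0],"yaw": 0,"jaw": -1},{"slide": [-1,-0.4,0],"yaw": 0,"jaw": -1}], force=20)

```text
time_s: 1.6
position: [0.3401, 0.3548, 0.1994]
ee_rot: [-180.0, -0.0, 165.5]
ft_force: [-0.4, -0.1, -0.6]
width: 0.0883
finger_force: 0.0
```

Call:
jog_arm(series=[{"slide": [-1,-0.3,0.1],"yaw": 0,"jaw": -1},{"slide": [-1,-0.3,0.1],"yaw": 0,"jaw": -1},{"slide": [-1,-0.3,0.1],"yaw": 0,"jaw": -1},{"slide": [-1,-0.3,0.2],"yaw": 0,"jaw": -1},{"slide": [-1,-0.3,0.2],"yaw": 0,"jaw": -1},{"slide": [-1,-0.3,0.2],"yaw": 0,"jaw": -1},{"slide": [-1,-0.3,0.2],"yaw": 0,"jaw": -1},{"slide": [-1,-0.3,0.2],"yaw": 0,"jaw": -1},{"slide": [-1,-0.3,0.2],"yaw": 0,"jaw": -1},{"slide": [-1,-0.3,0],"yaw": 0,"jaw": -1},{"slide": [-0.2,0,0],"yaw": 0,"jaw": -1},{"slide": [0,0,0],"yaw": 0,"jaw": -1}])

```text
time_s: 3.1
position: [0.5222, 0.2463, 0.1697]
ee_rot: [180.0, -0.0, 165.5]
ft_force: [-0.1, -0.1, 0.4]
width: 0.0884
finger_force: 0.0
```

```bash
python3 go.py b .061 b .17 B .17 B .109
```

```text
b .061 [ 0.03 -0.04  5.44]
b .17 [ 0.    0.   -5.45]
B .17 [ -0.35 -24.15  -0.  ]
B .109 [-0.   -0.    3.05]
```

Call:
jog_arm(series=[{"slide": [0,0,0.8],"yaw": 0,"jaw": -1},{"slide": [0,0,1],"yaw": 0,"jaw": -1},{"slide": [0,0,1],"yaw": 0,"jaw": -1},{"slide": [0,0,1],"yaw": 0,"jaw": -1},{"slide": [0,0,0.8],"yaw": 0,"jaw": -1},{"slide": [0,0,0.5],"yaw": 0,"jaw": -1},{"slide": [0,0,0.3],"yaw": 0,"jaw": -1},{"slide": [0,0,0],"yaw": 0,"jaw": 1},{"slide": [0,0,0],"yaw": 0,"jaw": 1},{"slide": [0,0,0],"yaw": 0,"jaw": 1},{"slide": [0,0,0],"yaw": 0,"jaw": 1},{"slide": [0,0,0],"yaw": 0,"jaw": 1}], force=20)

```text
time_s: 4.6
position: [0.5222, 0.2462, 0.0618]
ee_rot: [180.0, 0.0, 165.5]
ft_force: [-0.1, -0.2, -0.6]
width: 0.0402
finger_force: 0.0
```

Call:
jog_arm(series=[{"slide": [0,0,0],"yaw": 0,"jaw": 1},{"slide": [0,0,0],"yaw": 0,"jaw": 1},{"slide": [0,0,0],"yaw": 0,"jaw": 1},{"slide": [0,0,0],"yaw": 0,"jaw": 1}])

```text
time_s: 5.1
position: [0.5222, 0.2462, 0.0617]
ee_rot: [-180.0, 0.0, 165.5]
ft_force: [0.2, -0.1, -0.3]
width: 0.0008
finger_force: 0.0
```

Call:
jog_arm(series=[{"slide": [0,0,-0.2],"yaw": 0,"jaw": 1},{"slide": [0,0,-0.4],"yaw": 0,"jaw": 1},{"slide": [0,0,-0.8],"yaw": 0,"jaw": 1},{"slide": [0,0,-1],"yaw": 0,"jaw": 1},{"slide": [0,0,-1],"yaw": 0,"jaw": 1},{"slide": [0,0,-1],"yaw": 0,"jaw": 1},{"slide": [0,0,-0.7],"yaw": 0,"jaw": 1},{"slide": [0,0,-0.3],"yaw": 0,"jaw": 1},{"slide": [0,0,0],"yaw": 0,"jaw": 1}])

```text
time_s: 6.22
position: [0.5222, 0.2462, 0.1698]
ee_rot: [180.0, 0.0, 165.5]
ft_force: [0.9, 0.7, 0.2]
width: 0.0002
finger_force: 0.0
```

```bash
python3 go.py B .17 B .109; python3 - <<'E'
from h import *
c=cap("scene");i=cv2.cvtColor(c["pixels"],cv2.COLOR_RGB2BGR)[80:320,250:500];cv2.imwrite("pics/c1.png",cv2.resize(i,None,fx=2.4,fy=2.4))
E
```

```text
B .17 [-3.200e-01 -2.418e+01 -1.000e-02]
B .109 [ 0.   -0.    3.05]
```

View pics/c1.png

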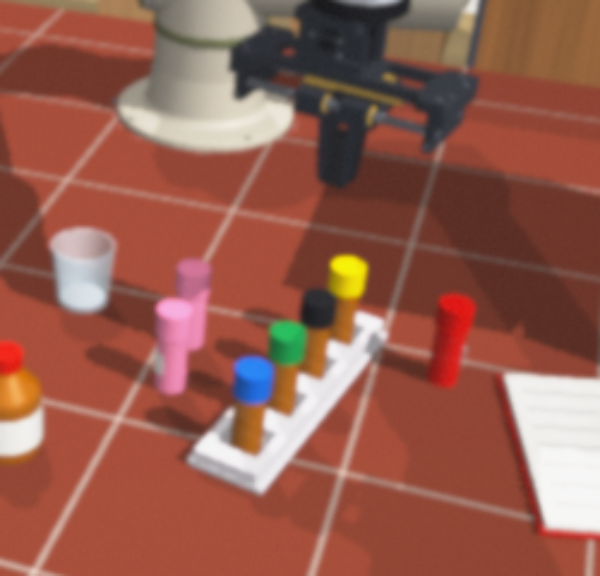

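The fingers closed on air: the picture shows the tip at crop (340,180), well behind the black cap at (318,305). I'll measure the tip and caps in both cameras to find the discrepancy.

```bash
cat > m3.py <<'E'
from h import *
def cloud(c):
    K=np.array(c["camera_matrix"]);R,_=cv2.Rodrigues(np.array(c["rvec"],float));t=np.array(c["tvec"],float).ravel()
    v,u=np.mgrid[0:420,0:560]; d=c["z_map"]
    W=(np.stack([(u-K[0,2])/K[0,0]*d,(v-K[1,2])/K[1,1]*d,d],-1)-t)@R; W[d==0]=np.nan
    return W
if __name__=="__main__":
    s=observe();print(s["position"],s["joint_pos"])
    c=cap("scene");W=cloud(c)
    print("cam",c["rvec"],c["tvec"])
    for n,x,y in(("tip",340,180),("tip",338,165),("black",318,312),("blue",253,388),("green",288,350),("yellow",348,285),("red",455,312),("bench",420,440)):
        u,v=int(250+x/2.4),int(80+y/2.4); print(n,u,v,W[v,u].round(4))
    K=np.array(c["camera_matrix"])
    print("TCP px",cv2.projectPoints(s["position"].reshape(1,3),np.array(c["rvec"]),np.array(c["tvec"]),K,None)[0].ravel())
    c=cap("top");W=cloud(c);cv2.imwrite("pics/top1.png",cv2.cvtColor(c["pixels"],cv2.COLOR_RGB2BGR))
    print("TCP px top",cv2.projectPoints(s["position"].reshape(1,3),np.array(c["rvec"]),np.array(c["tvec"]),np.array(c["camera_matrix"]),None)[0].ravel(),c["rvec"],c["tvec"])
E
python3 m3.py
```

```text
[0.52198754 0.24615071 0.1692898 ] [ 1.36214353e+01  2.58641511e+01  7.90623657e+01 -7.93299294e-04
  7.51196763e+01 -6.18928561e+01]
cam [ 1.34849708  1.95529797 -1.03927341] [ 0.17437787 -0.24812594  1.67788838]
tip 391 155 [0.5345 0.2504 0.2161]
tip 390 148 [0.5328 0.2464 0.2301]
black 382 210 [0.5389 0.2481 0.0864]
blue 355 241 [0.6635 0.2206 0.0856]
green 370 225 [0.5998 0.2361 0.0852]
yellow 395 198 [0.4727 0.2642 0.0805]
red 439 210 [0.4886 0.3608 0.0823]
bench 425 263 [ 5.721e-01  3.558e-01 -4.000e-04]
TCP px [387.28911711 172.10211641]
TCP px top [169.16754981 232.2698551 ] [ 2.13972797 -2.18460383  0.10453633] [0.05320961 0.56659993 0.97155846]
```

View pics/top1.png

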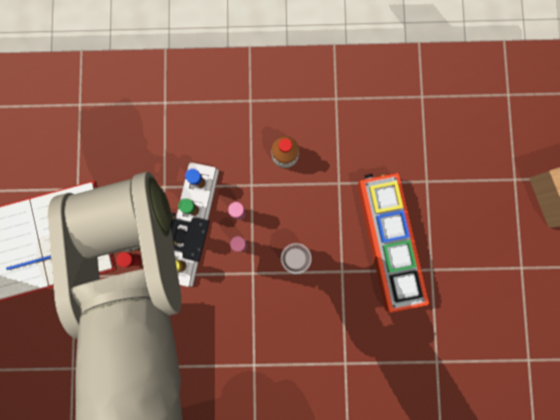

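The tip sits at about row 157, while the reported TCP projects to row 172, so the real fingertip looks roughly 36 mm higher than reported. I'll quantify that from the clouds, both now and at the start.

```bash
cat > tip.py <<'E'
from m3 import *
import pickle
for nm,c,p in(("start",pickle.load(open("scene.pkl","rb")),np.array([.1312,.508,.1992])),("now",cap("scene"),observe()["position"])):
    W=cloud(c); d=np.hypot(W[...,0]-p[0],W[...,1]-p[1])
    m=(d<.075)&(W[...,2]>.12)&(W[...,2]<.5)
    q=W[m]; z=q[:,2]
    print(nm,len(q),"min z",np.sort(z)[:8].round(3))
    for lo in np.arange(.13,.34,.02):
        k=(z>=lo)&(z<lo+.02)
        if k.sum()>2: print(round(lo,2),k.sum(),q[k].min(0).round(3),q[k].max(0).round(3))
i=cv2.cvtColor(c["pixels"],cv2.COLOR_RGB2BGR)
i0=pickle.load(open("scene.pkl","rb"))["pixels"][0:130,430:560][...,::-1]
cv2.imwrite("pics/tip.png",np.hstack([cv2.resize(i[80:210,330:460],None,fx=3,fy=3,interpolation=2),cv2.resize(i0,None,fx=3,fy=3,interpolation=2)]))
print(cv2.projectPoints(np.array([[.1312,.508,.1992]]),np.array(c["rvec"]),np.array(c["tvec"]),np.array(c["camera_matrix"]),None)[0].ravel())
E
python3 tip.py
```

```text
start 2598 min z [0.238 0.238 0.238 0.239 0.239 0.24  0.24  0.24 ]
0.23 63 [0.115 0.449 0.238] [0.158 0.565 0.25 ]
0.25 126 [0.108 0.447 0.25 ] [0.162 0.565 0.27 ]
0.27 120 [0.109 0.445 0.27 ] [0.16 0.56 0.29]
0.29 53 [0.088 0.436 0.291] [0.174 0.555 0.31 ]
0.31 399 [0.095 0.434 0.31 ] [0.179 0.551 0.33 ]
0.33 489 [0.089 0.434 0.33 ] [0.167 0.545 0.35 ]
now 8124 min z [0.207 0.209 0.209 0.209 0.209 0.209 0.209 0.209]
0.19 8 [0.527 0.234 0.207] [0.534 0.251 0.209]
0.21 147 [0.516 0.228 0.21 ] [0.538 0.262 0.23 ]
0.23 168 [0.516 0.227 0.23 ] [0.539 0.264 0.25 ]
0.25 154 [0.512 0.226 0.25 ] [0.54  0.271 0.269]
0.27 420 [0.485 0.172 0.27 ] [0.568 0.309 0.29 ]
0.29 568 [0.488 0.173 0.29 ] [0.568 0.306 0.31 ]
0.31 820 [0.479 0.172 0.31 ] [0.569 0.321 0.33 ]
0.33 305 [0.502 0.201 0.33 ] [0.549 0.267 0.349]
[526.25113566 106.19098814]
```

View pics/tip.png

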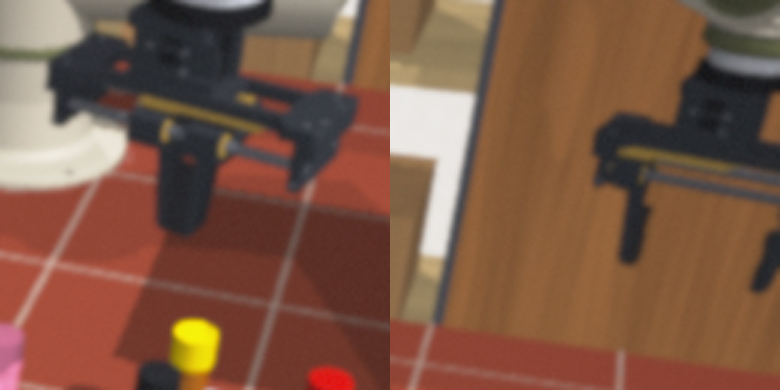

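The fingertips really are about 38 mm above the reported TCP height, and this held at both poses; xy agrees. I'll therefore use reported z 0.0225 to grasp and about 0.0705 to place, and confirm both by contact.

Call:
jog_arm(series=[{"slide": [0,0,0],"yaw": 0,"jaw": -1},{"slide": [0,0,0],"yaw": 0,"jaw": -1},{"slide": [0,0,0],"yaw": 0,"jaw": -1},{"slide": [0,0,0],"yaw": 0,"jaw": -1},{"slide": [0,0,0],"yaw": 0,"jaw": -1},{"slide": [0,0,0],"yaw": 0,"jaw": -1},{"slide": [0,0,0],"yaw": 0,"jaw": -1},{"slide": [0,0,0.5],"yaw": 0,"jaw": -1},{"slide": [0,0,1],"yaw": 0,"jaw": -1},{"slide": [0,0,1],"yaw": 0,"jaw": -1},{"slide": [0,0,1],"yaw": 0,"jaw": -1},{"slide": [0,0,0.5],"yaw": 0,"jaw": -1}])

```text
time_s: 7.92
position: [0.5216, 0.2461, 0.0882]
ee_rot: [-179.9, -0.1, 165.5]
ft_force: [0.5, -0.9, 0.1]
width: 0.0883
finger_force: 0.0
```

Call:
jog_arm(series=[{"slide": [0,0,0.8],"yaw": 0,"jaw": -1},{"slide": [0,0,0.8],"yaw": 0,"jaw": -1},{"slide": [0,0,0.8],"yaw": 0,"jaw": -1},{"slide": [0,0,0.6],"yaw": 0,"jaw": -1},{"slide": [0,0,0.3],"yaw": 0,"jaw": -1},{"slide": [0,0,0],"yaw": 0,"jaw": -1}])

```text
time_s: 8.68
position: [0.5222, 0.2462, 0.0235]
ee_rot: [-180.0, -0.0, 165.5]
ft_force: [-0.8, -0.4, 0.3]
width: 0.0885
finger_force: 0.0
```

Call:
jog_arm(series=[{"slide": [0,0,0],"yaw": 0,"jaw": 1},{"slide": [0,0,0],"yaw": 0,"jaw": 1},{"slide": [0,0,0],"yaw": 0,"jaw": 1},{"slide": [0,0,0],"yaw": 0,"jaw": 1},{"slide": [0,0,0],"yaw": 0,"jaw": 1},{"slide": [0,0,0],"yaw": 0,"jaw": 1},{"slide": [0,0,0],"yaw": 0,"jaw": 1},{"slide": [0,0,0],"yaw": 0,"jaw": 1}], force=20)

```text
time_s: 9.68
position: [0.5222, 0.2462, 0.0237]
ee_rot: [-180.0, -0.0, 165.5]
ft_force: [-0.2, 1.0, -0.7]
width: 0.0314
finger_force: 20.0
```

Call:
jog_arm(series=[{"slide": [0,0,-0.2],"yaw": 0,"jaw": 1},{"slide": [0,0,-0.5],"yaw": 0,"jaw": 1},{"slide": [0,0,-1],"yaw": 0,"jaw": 1},{"slide": [0,0,-1],"yaw": 0,"jaw": 1},{"slide": [0,0,-1],"yaw": 0,"jaw": 1},{"slide": [0,0,-1],"yaw": 0,"jaw": 1},{"slide": [0,-0.2,-0.8],"yaw": 0,"jaw": 1},{"slide": [0,-0.5,-0.4],"yaw": 0,"jaw": 1},{"slide": [0,-0.8,-0.1],"yaw": 0,"jaw": 1},{"slide": [0,-1,0],"yaw": 0,"jaw": 1},{"slide": [0,-1,0],"yaw": 0,"jaw": 1},{"slide": [0,-1,0],"yaw": 0,"jaw": 1}])

```text
time_s: 11.18
position: [0.4991, 0.1576, 0.1434]
ee_rot: [-180.0, -0.0, 165.5]
ft_force: [0.1, 0.0, -1.3]
width: 0.0314
finger_force: 20.0
```

Call:
jog_arm(series=[{"slide": [0,-1,0],"yaw": 0,"jaw": 1},{"slide": [0,-1,0],"yaw": 0,"jaw": 1},{"slide": [0,-1,0],"yaw": 0,"jaw": 1},{"slide": [0,-1,0],"yaw": 0,"jaw": 1},{"slide": [0,-1,0],"yaw": 0,"jaw": 1},{"slide": [0,-1,0],"yaw": 0,"jaw": 1},{"slide": [0,-1,0],"yaw": 0,"jaw": 1},{"slide": [0,-1,0],"yaw": 0,"jaw": 1},{"slide": [0,-1,0],"yaw": 0,"jaw": 1},{"slide": [0,-1,0],"yaw": 0,"jaw": 1},{"slide": [0,-1,0],"yaw": 0,"jaw": 1},{"slide": [0,-1,0],"yaw": 0,"jaw": 1}])

```text
time_s: 12.68
position: [0.4389, -0.0744, 0.1436]
ee_rot: [180.0, -0.0, 165.5]
ft_force: [0.3, -0.1, -0.4]
width: 0.0312
finger_force: 20.0
```

Call:
jog_arm(series=[{"slide": [0,-1,0],"yaw": 0,"jaw": 1},{"slide": [0,-1,0],"yaw": 0,"jaw": 1},{"slide": [0,-1,0],"yaw": 0,"jaw": 1},{"slide": [-0.1,-1,0],"yaw": 0,"jaw": 1},{"slide": [-0.1,-1,0],"yaw": 0,"jaw": 1},{"slide": [-0.1,-0.6,0],"yaw": 0,"jaw": 1},{"slide": [0,-0.2,0],"yaw": 0,"jaw": 1},{"slide": [0,0,0],"yaw": 0,"jaw": 1}])

```text
time_s: 13.68
position: [0.4163, -0.1869, 0.1436]
ee_rot: [180.0, -0.0, 165.5]
ft_force: [0.3, -0.4, -0.6]
width: 0.0311
finger_force: 20.0
```

```bash
python3 go.py B .08 B .0715; python3 - <<'E'
from h import *
c=cap("scene");i=cv2.cvtColor(c["pixels"],cv2.COLOR_RGB2BGR)[80:300,120:420];cv2.imwrite("pics/c2.png",cv2.resize(i,None,fx=2.4,fy=2.4))
E
```

```text
B .08 [-0.03 -1.89  3.18]
B .0715 [-0.   -0.    0.42]
```

View pics/c2.png

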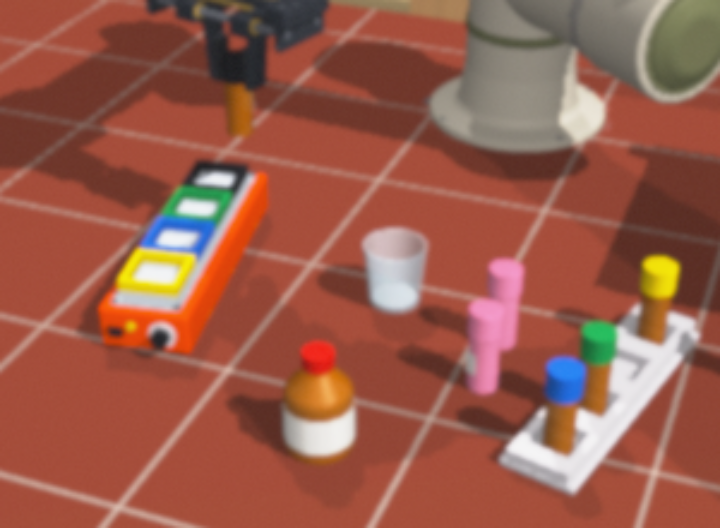

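The black tube hangs upright at crop (240,130) near the black seat (217,178), and nothing else has moved. Next I lower it.

Call:
jog_arm(series=[{"slide": [0,-0.9,0],"yaw": 0,"jaw": 1},{"slide": [0,-0.7,0],"yaw": 0,"jaw": 1},{"slide": [0,-0.3,0],"yaw": 0,"jaw": 1},{"slide": [0,0,0.5],"yaw": 0,"jaw": 1},{"slide": [0,0,0.8],"yaw": 0,"jaw": 1},{"slide": [0,0,0.8],"yaw": 0,"jaw": 1},{"slide": [0,0,0.6],"yaw": 0,"jaw": 1},{"slide": [0,0,0.4],"yaw": 0,"jaw": 1},{"slide": [0,0,0.2],"yaw": 0,"jaw": 1},{"slide": [0,0,0.1],"yaw": 0,"jaw": 1},{"slide": [0,0,0.1],"yaw": 0,"jaw": 1},{"slide": [0,0,0],"yaw": 0,"jaw": 1}])

```text
time_s: 15.22
position: [0.407, -0.2239, 0.0738]
ee_rot: [-180.0, 0.0, 165.5]
ft_force: [-0.3, -0.3, -0.4]
width: 0.0313
finger_force: 20.0
```

```bash
python3 go.py B .0715
```

```text
B .0715 [-0.02  0.02  0.11]
```

Call:
jog_arm(series=[{"slide": [0,0,0.05],"yaw": 0,"jaw": 1},{"slide": [0,0,0.05],"yaw": 0,"jaw": 1},{"slide": [0,0,0],"yaw": 0,"jaw": 1}])

```text
time_s: 15.6
position: [0.407, -0.2239, 0.0717]
ee_rot: [-180.0, 0.0, 165.5]
ft_force: [-0.6, -0.1, -0.6]
width: 0.0312
finger_force: 20.0
```

Call:
jog_arm(series=[{"slide": [0,0,0.05],"yaw": 0,"jaw": 1},{"slide": [0,0,0],"yaw": 0,"jaw": 1}])

```text
time_s: 15.85
position: [0.4074, -0.2242, 0.0716]
ee_rot: [-180.0, 0.1, 165.5]
ft_force: [-1.6, 1.2, 9.3]
width: 0.0311
finger_force: 20.0
```

Contact at 9 N. I release, rise and head back for blue.

Call:
jog_arm(series=[{"slide": [0,0,0],"yaw": 0,"jaw": -1},{"slide": [0,0,0],"yaw": 0,"jaw": -1},{"slide": [0,0,0],"yaw": 0,"jaw": -1},{"slide": [0,0,0],"yaw": 0,"jaw": -1},{"slide": [0,0,0],"yaw": 0,"jaw": -1},{"slide": [0,0,-0.3],"yaw": 0,"jaw": -1},{"slide": [0,0,-0.8],"yaw": 0,"jaw": -1},{"slide": [0,0,-1],"yaw": 0,"jaw": -1},{"slide": [0,0,-1],"yaw": 0,"jaw": -1},{"slide": [0,0,-0.7],"yaw": 0,"jaw": -1},{"slide": [0,0,-0.2],"yaw": 0,"jaw": -1},{"slide": [0,0,0],"yaw": 0,"jaw": -1}])

```text
time_s: 17.35
position: [0.4069, -0.2238, 0.1505]
ee_rot: [180.0, -0.0, 165.5]
ft_force: [-1.2, -0.1, 0.2]
width: 0.088
finger_force: 0.0
```

```bash
python3 go.py u .15 u .0235 u .1435 U .1435 U .0715 U .15 g .15;python3 - <<'E'
from h import *
c=cap("scene");i=cv2.cvtColor(c["pixels"],cv2.COLOR_RGB2BGR)[80:260,120:360];cv2.imwrite("pics/c3.png",cv2.resize(i,None,fx=2.4,fy=2.4))
E
```

```text
u .15 [-6.04 24.32  0.03]
u .0235 [-0.   -0.    6.32]
u .1435 [ 0.  0. -6.]
U .1435 [  0.19 -21.64  -0.  ]
U .0715 [-0.  -0.   3.6]
U .15 [ 0.    0.   -3.92]
g .15 [ 2.99 21.58  0.  ]
```

View pics/c3.png

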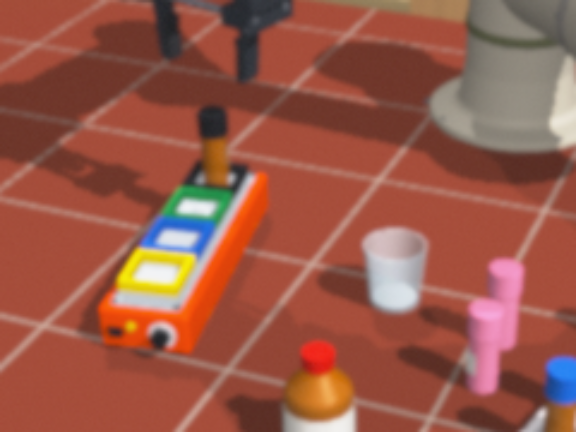

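The black tube stands upright in the black seat at crop (213,150). Blue is next.

Call:
jog_arm(series=[{"slide": [-0.3,1,0],"yaw": 0,"jaw": -1},{"slide": [-0.3,1,0],"yaw": 0,"jaw": -1},{"slide": [-0.3,1,0],"yaw": 0,"jaw": -1},{"slide": [-0.3,1,0],"yaw": 0,"jaw": -1},{"slide": [-0.3,1,0],"yaw": 0,"jaw": -1},{"slide": [-0.3,1,0],"yaw": 0,"jaw": -1},{"slide": [-0.3,1,0],"yaw": 0,"jaw": -1},{"slide": [-0.3,1,0],"yaw": 0,"jaw": -1},{"slide": [-0.3,1,0],"yaw": 0,"jaw": -1},{"slide": [-0.3,1,0],"yaw": 0,"jaw": -1},{"slide": [-0.3,1,0],"yaw": 0,"jaw": -1},{"slide": [-0.3,1,0],"yaw": 0,"jaw": -1}])

```text
time_s: 18.9
position: [0.5367, -0.0089, 0.1499]
ee_rot: [-180.0, -0.1, 165.5]
ft_force: [0.6, 0.7, 0.7]
width: 0.0884
finger_force: 0.0
```

Call:
jog_arm(series=[{"slide": [-0.2,1,0],"yaw": 0,"jaw": -1},{"slide": [-0.2,1,0],"yaw": 0,"jaw": -1},{"slide": [-0.2,1,0],"yaw": 0,"jaw": -1},{"slide": [-0.2,1,0],"yaw": 0,"jaw": -1},{"slide": [-0.2,1,0],"yaw": 0,"jaw": -1},{"slide": [-0.2,1,0],"yaw": 0,"jaw": -1},{"slide": [-0.2,1,0],"yaw": 0,"jaw": -1},{"slide": [-0.2,1,0],"yaw": 0,"jaw": -1},{"slide": [-0.2,1,0],"yaw": 0,"jaw": -1},{"slide": [-0.2,1,0],"yaw": 0,"jaw": -1},{"slide": [-0.2,1,0],"yaw": 0,"jaw": -1},{"slide": [-0.2,1,0],"yaw": 0,"jaw": -1}])

```text
time_s: 20.4
position: [0.6435, 0.2122, 0.1505]
ee_rot: [-180.0, -0.0, 165.5]
ft_force: [-0.8, -0.9, 0.3]
width: 0.0878
finger_force: 0.0
```

Call:
jog_arm(series=[{"slide": [0,0.3,0],"yaw": 0,"jaw": -1},{"slide": [0,0,0],"yaw": 0,"jaw": -1},{"slide": [0,0,0],"yaw": 0,"jaw": -1}])

```text
time_s: 20.78
position: [0.6446, 0.2162, 0.1508]
ee_rot: [-180.0, -0.0, 165.5]
ft_force: [-0.4, -0.3, 0.5]
width: 0.0881
finger_force: 0.0
```

```bash
python3 go.py u .15 u .0235
```

```text
u .15 [-0.03  0.05  0.04]
u .0235 [-0.    0.    6.32]
```

Call:
jog_arm(series=[{"slide": [0,0,0.6],"yaw": 0,"jaw": -1},{"slide": [0,0,1],"yaw": 0,"jaw": -1},{"slide": [0,0,1],"yaw": 0,"jaw": -1},{"slide": [0,0,1],"yaw": 0,"jaw": -1},{"slide": [0,0,1],"yaw": 0,"jaw": -1},{"slide": [0,0,1],"yaw": 0,"jaw": -1},{"slide": [0,0,0.5],"yaw": 0,"jaw": -1},{"slide": [0,0,0.3],"yaw": 0,"jaw": -1},{"slide": [0,0,0],"yaw": 0,"jaw": -1}])

```text
time_s: 21.9
position: [0.6447, 0.2166, 0.0227]
ee_rot: [180.0, 0.0, 165.5]
ft_force: [-0.4, 0.0, 0.6]
width: 0.0882
finger_force: 0.0
```

Call:
jog_arm(series=[{"slide": [0,0,0],"yaw": 0,"jaw": 1},{"slide": [0,0,0],"yaw": 0,"jaw": 1},{"slide": [0,0,0],"yaw": 0,"jaw": 1},{"slide": [0,0,0],"yaw": 0,"jaw": 1},{"slide": [0,0,0],"yaw": 0,"jaw": 1},{"slide": [0,0,0],"yaw": 0,"jaw": 1},{"slide": [0,0,0],"yaw": 0,"jaw": 1},{"slide": [0,0,0],"yaw": 0,"jaw": 1}], force=20)

```text
time_s: 22.9
position: [0.6447, 0.2167, 0.0227]
ee_rot: [180.0, 0.0, 165.5]
ft_force: [-0.2, -0.0, -0.3]
width: 0.0312
finger_force: 20.0
```

Call:
jog_arm(series=[{"slide": [0,0,-0.2],"yaw": 0,"jaw": 1},{"slide": [0,0,-0.5],"yaw": 0,"jaw": 1},{"slide": [0,0,-1],"yaw": 0,"jaw": 1},{"slide": [0,0,-1],"yaw": 0,"jaw": 1},{"slide": [0,0,-1],"yaw": 0,"jaw": 1},{"slide": [0,0,-1],"yaw": 0,"jaw": 1},{"slide": [0,-0.2,-0.8],"yaw": 0,"jaw": 1},{"slide": [0,-0.5,-0.4],"yaw": 0,"jaw": 1},{"slide": [0,-0.8,-0.1],"yaw": 0,"jaw": 1},{"slide": [0,-1,0],"yaw": 0,"jaw": 1},{"slide": [0,-1,0],"yaw": 0,"jaw": 1},{"slide": [0,-1,0],"yaw": 0,"jaw": 1}])

```text
time_s: 24.4
position: [0.6216, 0.128, 0.1424]
ee_rot: [-180.0, -0.0, 165.5]
ft_force: [0.4, -0.4, -0.4]
width: 0.0311
finger_force: 20.0
```

Call:
jog_arm(series=[{"slide": [0,-1,0],"yaw": 0,"jaw": 1},{"slide": [0,-1,0],"yaw": 0,"jaw": 1},{"slide": [0,-1,0],"yaw": 0,"jaw": 1},{"slide": [0,-1,0],"yaw": 0,"jaw": 1},{"slide": [0,-1,0],"yaw": 0,"jaw": 1},{"slide": [0,-1,0],"yaw": 0,"jaw": 1},{"slide": [0,-1,0],"yaw": 0,"jaw": 1},{"slide": [0,-1,0],"yaw": 0,"jaw": 1},{"slide": [0,-1,0],"yaw": 0,"jaw": 1},{"slide": [0,-1,0],"yaw": 0,"jaw": 1},{"slide": [0,-1,0],"yaw": 0,"jaw": 1},{"slide": [0,-1,0],"yaw": 0,"jaw": 1}])

```text
time_s: 25.9
position: [0.5618, -0.1042, 0.1427]
ee_rot: [-180.0, 0.0, 165.5]
ft_force: [0.3, -0.3, -1.2]
width: 0.0313
finger_force: 20.0
```

Call:
jog_arm(series=[{"slide": [0.1,-1,0],"yaw": 0,"jaw": 1},{"slide": [0.1,-1,0],"yaw": 0,"jaw": 1},{"slide": [0,-1,0],"yaw": 0,"jaw": 1},{"slide": [0,-1,0],"yaw": 0,"jaw": 1},{"slide": [0,-0.7,0],"yaw": 0,"jaw": 1},{"slide": [0,-0.3,0],"yaw": 0,"jaw": 1},{"slide": [0,0,0],"yaw": 0,"jaw": 1},{"slide": [0,0,0],"yaw": 0,"jaw": 1}])

```text
time_s: 26.9
position: [0.5334, -0.1982, 0.1427]
ee_rot: [180.0, -0.0, 165.6]
ft_force: [-0.4, 0.6, -0.7]
width: 0.0311
finger_force: 20.0
```

```bash
python3 go.py U .0707
```

```text
U .0707 [-0.04 -0.15  3.6 ]
```

Call:
jog_arm(series=[{"slide": [0,-0.15,0.4],"yaw": 0,"jaw": 1},{"slide": [0,0,0.8],"yaw": 0,"jaw": 1},{"slide": [0,0,0.8],"yaw": 0,"jaw": 1},{"slide": [0,0,0.6],"yaw": 0,"jaw": 1},{"slide": [0,0,0.4],"yaw": 0,"jaw": 1},{"slide": [0,0,0.3],"yaw": 0,"jaw": 1},{"slide": [0,0,0.2],"yaw": 0,"jaw": 1},{"slide": [0,0,0.05],"yaw": 0,"jaw": 1},{"slide": [0,0,0.05],"yaw": 0,"jaw": 1},{"slide": [0,0,0],"yaw": 0,"jaw": 1}])

```text
time_s: 28.15
position: [0.5326, -0.2016, 0.0708]
ee_rot: [-180.0, 0.0, 165.5]
ft_force: [0.4, -1.3, 0.1]
width: 0.0314
finger_force: 20.0
```

Call:
jog_arm(series=[{"slide": [0,0,0.05],"yaw": 0,"jaw": 1},{"slide": [0,0,0],"yaw": 0,"jaw": 1}])

```text
time_s: 28.4
position: [0.533, -0.2018, 0.0706]
ee_rot: [-180.0, 0.1, 165.5]
ft_force: [-0.7, 0.3, 4.6]
width: 0.0314
finger_force: 20.0
```

Call:
jog_arm(series=[{"slide": [0,0,0],"yaw": 0,"jaw": -1},{"slide": [0,0,0],"yaw": 0,"jaw": -1},{"slide": [0,0,0],"yaw": 0,"jaw": -1},{"slide": [0,0,0],"yaw": 0,"jaw": -1},{"slide": [0,0,0],"yaw": 0,"jaw": -1},{"slide": [0,0,-0.3],"yaw": 0,"jaw": -1},{"slide": [0,0,-0.8],"yaw": 0,"jaw": -1},{"slide": [0,0,-1],"yaw": 0,"jaw": -1},{"slide": [0,0,-1],"yaw": 0,"jaw": -1},{"slide": [0,0,-0.7],"yaw": 0,"jaw": -1},{"slide": [0,0,-0.2],"yaw": 0,"jaw": -1},{"slide": [0,0,0],"yaw": 0,"jaw": -1}])

```text
time_s: 29.9
position: [0.5324, -0.2015, 0.1496]
ee_rot: [180.0, -0.0, 165.5]
ft_force: [-0.4, -1.6, -0.2]
width: 0.0881
finger_force: 0.0
```

Call:
jog_arm(series=[{"slide": [0.1,1,0],"yaw": 0,"jaw": -1},{"slide": [0.1,1,0],"yaw": 0,"jaw": -1},{"slide": [0.1,1,0],"yaw": 0,"jaw": -1},{"slide": [0.1,1,0],"yaw": 0,"jaw": -1},{"slide": [0.1,1,0],"yaw": 0,"jaw": -1},{"slide": [0.1,1,0],"yaw": 0,"jaw": -1},{"slide": [0.1,1,0],"yaw": 0,"jaw": -1},{"slide": [0.1,1,0],"yaw": 0,"jaw": -1},{"slide": [0.1,1,0],"yaw": 0,"jaw": -1},{"slide": [0.2,1,0],"yaw": 0,"jaw": -1},{"slide": [0.2,1,0],"yaw": 0,"jaw": -1},{"slide": [0.2,1,0],"yaw": 0,"jaw": -1}])

```text
time_s: 31.4
position: [0.5635, 0.0397, 0.1497]
ee_rot: [-180.0, -0.0, 165.5]
ft_force: [-1.0, 0.1, -0.4]
width: 0.0882
finger_force: 0.0
```

Call:
jog_arm(series=[{"slide": [0.2,1,0],"yaw": 0,"jaw": -1},{"slide": [0.2,1,0],"yaw": 0,"jaw": -1},{"slide": [0.2,1,0],"yaw": 0,"jaw": -1},{"slide": [0.2,1,0],"yaw": 0,"jaw": -1},{"slide": [0.2,1,0],"yaw": 0,"jaw": -1},{"slide": [0.2,1,0],"yaw": 0,"jaw": -1},{"slide": [0.2,1,0],"yaw": 0,"jaw": -1},{"slide": [0.1,1,0],"yaw": 0,"jaw": -1},{"slide": [0,1,0],"yaw": 0,"jaw": -1},{"slide": [0,0.6,0],"yaw": 0,"jaw": -1},{"slide": [0,0,0],"yaw": 0,"jaw": -1},{"slide": [0,0,0],"yaw": 0,"jaw": -1}])

```text
time_s: 32.9
position: [0.5825, 0.2312, 0.1497]
ee_rot: [-180.0, -0.0, 165.5]
ft_force: [-0.4, -0.3, 0.3]
width: 0.088
finger_force: 0.0
```

```bash
python3 go.py g .0235 g .1435 G .1435 G .0715 G .15 y .15;python3 - <<'E'
from h import *
c=cap("scene");i=cv2.cvtColor(c["pixels"],cv2.COLOR_RGB2BGR)[100:300,140:460];cv2.imwrite("pics/c4.png",cv2.resize(i,None,fx=2.4,fy=2.4))
E
```

```text
g .0235 [-0.04  0.03  6.31]
g .1435 [ 0. -0. -6.]
G .1435 [-9.000e-02 -2.291e+01  1.000e-02]
G .0715 [-0.   0.   3.6]
G .15 [ 0.   -0.   -3.92]
y .15 [ 6.45 22.74 -0.  ]
```

View pics/c4.png

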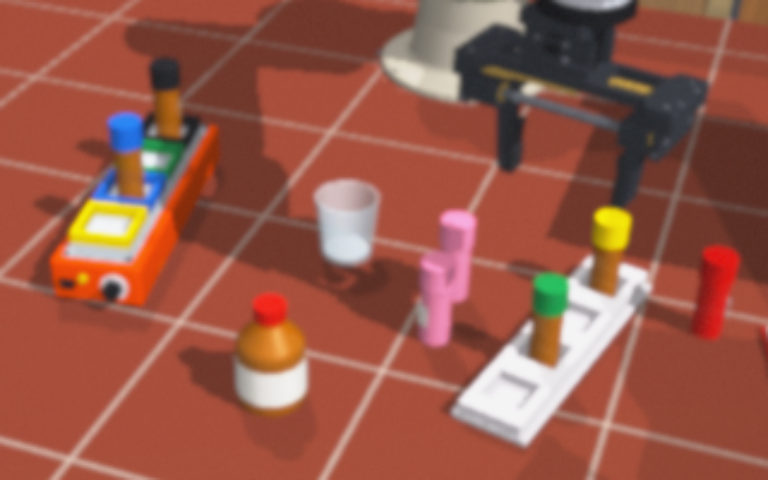

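Black (165,100) and blue (128,155) stand upright in their own seats; beaker and bottle are undisturbed. Green is next.

Call:
jog_arm(series=[{"slide": [0,0,0.6],"yaw": 0,"jaw": -1},{"slide": [0,0,1],"yaw": 0,"jaw": -1},{"slide": [0,0,1],"yaw": 0,"jaw": -1},{"slide": [0,0,1],"yaw": 0,"jaw": -1},{"slide": [0,0,1],"yaw": 0,"jaw": -1},{"slide": [0,0,1],"yaw": 0,"jaw": -1},{"slide": [0,0,0.5],"yaw": 0,"jaw": -1},{"slide": [0,0,0.2],"yaw": 0,"jaw": -1},{"slide": [0,0,0],"yaw": 0,"jaw": -1}])

```text
time_s: 34.08
position: [0.5826, 0.2317, 0.024]
ee_rot: [180.0, 0.0, 165.5]
ft_force: [0.2, 0.2, 0.2]
width: 0.0884
finger_force: 0.0
```

Call:
jog_arm(series=[{"slide": [0,0,0],"yaw": 0,"jaw": 1},{"slide": [0,0,0],"yaw": 0,"jaw": 1},{"slide": [0,0,0],"yaw": 0,"jaw": 1},{"slide": [0,0,0],"yaw": 0,"jaw": 1},{"slide": [0,0,0],"yaw": 0,"jaw": 1},{"slide": [0,0,0],"yaw": 0,"jaw": 1},{"slide": [0,0,0],"yaw": 0,"jaw": 1},{"slide": [0,0,0],"yaw": 0,"jaw": 1}], force=20)

```text
time_s: 35.08
position: [0.5825, 0.2317, 0.0237]
ee_rot: [180.0, 0.0, 165.5]
ft_force: [0.1, 0.6, -0.7]
width: 0.0315
finger_force: 20.0
```

Call:
jog_arm(series=[{"slide": [0,0,-0.2],"yaw": 0,"jaw": 1},{"slide": [0,0,-0.5],"yaw": 0,"jaw": 1},{"slide": [0,0,-1],"yaw": 0,"jaw": 1},{"slide": [0,0,-1],"yaw": 0,"jaw": 1},{"slide": [0,0,-1],"yaw": 0,"jaw": 1},{"slide": [0,0,-1],"yaw": 0,"jaw": 1},{"slide": [0,-0.2,-0.8],"yaw": 0,"jaw": 1},{"slide": [0,-0.5,-0.4],"yaw": 0,"jaw": 1},{"slide": [0,-0.8,-0.1],"yaw": 0,"jaw": 1},{"slide": [0,-1,0],"yaw": 0,"jaw": 1},{"slide": [0,-1,0],"yaw": 0,"jaw": 1},{"slide": [0,-1,0],"yaw": 0,"jaw": 1}])

```text
time_s: 36.58
position: [0.5594, 0.143, 0.1435]
ee_rot: [-180.0, -0.0, 165.5]
ft_force: [0.3, 0.1, -1.7]
width: 0.0312
finger_force: 20.0
```

Call:
jog_arm(series=[{"slide": [0,-1,0],"yaw": 0,"jaw": 1},{"slide": [0,-1,0],"yaw": 0,"jaw": 1},{"slide": [0,-1,0],"yaw": 0,"jaw": 1},{"slide": [0,-1,0],"yaw": 0,"jaw": 1},{"slide": [0,-1,0],"yaw": 0,"jaw": 1},{"slide": [0,-1,0],"yaw": 0,"jaw": 1},{"slide": [0,-1,0],"yaw": 0,"jaw": 1},{"slide": [0,-1,0],"yaw": 0,"jaw": 1},{"slide": [0,-1,0],"yaw": 0,"jaw": 1},{"slide": [0,-1,0],"yaw": 0,"jaw": 1},{"slide": [0,-1,0],"yaw": 0,"jaw": 1},{"slide": [0,-1,0],"yaw": 0,"jaw": 1}])

```text
time_s: 38.08
position: [0.4994, -0.089, 0.1438]
ee_rot: [-180.0, 0.0, 165.5]
ft_force: [0.6, 0.7, -1.3]
width: 0.0313
finger_force: 20.0
```

Call:
jog_arm(series=[{"slide": [-0.1,-1,0],"yaw": 0,"jaw": 1},{"slide": [0,-1,0],"yaw": 0,"jaw": 1},{"slide": [0,-1,0],"yaw": 0,"jaw": 1},{"slide": [0,-1,0],"yaw": 0,"jaw": 1},{"slide": [0,-1,0],"yaw": 0,"jaw": 1},{"slide": [0,-0.8,0],"yaw": 0,"jaw": 1},{"slide": [0,-0.5,0],"yaw": 0,"jaw": 1},{"slide": [0,-0.1,0],"yaw": 0,"jaw": 1},{"slide": [0,0,0],"yaw": 0,"jaw": 1},{"slide": [0,0,0],"yaw": 0,"jaw": 1}])

```text
time_s: 39.33
position: [0.47, -0.2118, 0.1437]
ee_rot: [180.0, -0.0, 165.6]
ft_force: [0.6, 0.6, -2.0]
width: 0.031
finger_force: 20.0
```

```bash
python3 go.py G .0717
```

```text
G .0717 [-0.03 -0.02  3.6 ]
```

Call:
jog_arm(series=[{"slide": [0,0,0.4],"yaw": 0,"jaw": 1},{"slide": [0,0,0.8],"yaw": 0,"jaw": 1},{"slide": [0,0,0.8],"yaw": 0,"jaw": 1},{"slide": [0,0,0.6],"yaw": 0,"jaw": 1},{"slide": [0,0,0.4],"yaw": 0,"jaw": 1},{"slide": [0,0,0.3],"yaw": 0,"jaw": 1},{"slide": [0,0,0.2],"yaw": 0,"jaw": 1},{"slide": [0,0,0.05],"yaw": 0,"jaw": 1},{"slide": [0,0,0.05],"yaw": 0,"jaw": 1},{"slide": [0,0,0],"yaw": 0,"jaw": 1}])

```text
time_s: 40.58
position: [0.4699, -0.2123, 0.0718]
ee_rot: [-180.0, 0.0, 165.5]
ft_force: [1.1, -0.4, -1.8]
width: 0.0313
finger_force: 20.0
```

Call:
jog_arm(series=[{"slide": [0,0,0.03],"yaw": 0,"jaw": 1},{"slide": [0,0,0],"yaw": 0,"jaw": 1}])

```text
time_s: 40.83
position: [0.4702, -0.2124, 0.0716]
ee_rot: [-180.0, 0.1, 165.5]
ft_force: [-0.2, 0.4, 4.3]
width: 0.0313
finger_force: 20.0
```

Call:
jog_arm(series=[{"slide": [0,0,0],"yaw": 0,"jaw": -1},{"slide": [0,0,0],"yaw": 0,"jaw": -1},{"slide": [0,0,0],"yaw": 0,"jaw": -1},{"slide": [0,0,0],"yaw": 0,"jaw": -1},{"slide": [0,0,0],"yaw": 0,"jaw": -1},{"slide": [0,0,-0.3],"yaw": 0,"jaw": -1},{"slide": [0,0,-0.8],"yaw": 0,"jaw": -1},{"slide": [0,0,-1],"yaw": 0,"jaw": -1},{"slide": [0,0,-1],"yaw": 0,"jaw": -1},{"slide": [0,0,-0.7],"yaw": 0,"jaw": -1},{"slide": [0,0,-0.2],"yaw": 0,"jaw": -1},{"slide": [0,0,0],"yaw": 0,"jaw": -1}])

```text
time_s: 42.32
position: [0.4698, -0.2122, 0.151]
ee_rot: [180.0, -0.0, 165.5]
ft_force: [0.1, -0.8, -0.2]
width: 0.0881
finger_force: 0.0
```

Call:
jog_arm(series=[{"slide": [0.3,1,0],"yaw": 0,"jaw": -1},{"slide": [0.3,1,0],"yaw": 0,"jaw": -1},{"slide": [0.3,1,0],"yaw": 0,"jaw": -1},{"slide": [0.3,1,0],"yaw": 0,"jaw": -1},{"slide": [0.3,1,0],"yaw": 0,"jaw": -1},{"slide": [0.3,1,0],"yaw": 0,"jaw": -1},{"slide": [0.3,1,0],"yaw": 0,"jaw": -1},{"slide": [0.3,1,0],"yaw": 0,"jaw": -1},{"slide": [0.3,1,0],"yaw": 0,"jaw": -1},{"slide": [0.3,1,0],"yaw": 0,"jaw": -1},{"slide": [0.3,1,0],"yaw": 0,"jaw": -1},{"slide": [0.3,1,0],"yaw": 0,"jaw": -1}])

```text
time_s: 43.82
position: [0.4598, 0.0397, 0.1512]
ee_rot: [180.0, 0.0, 165.5]
ft_force: [-0.3, 0.2, 0.8]
width: 0.0881
finger_force: 0.0
```

Call:
jog_arm(series=[{"slide": [0.3,1,0],"yaw": 0,"jaw": -1},{"slide": [0.3,1,0],"yaw": 0,"jaw": -1},{"slide": [0.3,1,0],"yaw": 0,"jaw": -1},{"slide": [0.3,1,0],"yaw": 0,"jaw": -1},{"slide": [0.3,1,0],"yaw": 0,"jaw": -1},{"slide": [0.3,1,0],"yaw": 0,"jaw": -1},{"slide": [0.3,1,0],"yaw": 0,"jaw": -1},{"slide": [0.3,1,0],"yaw": 0,"jaw": -1},{"slide": [0.3,1,0],"yaw": 0,"jaw": -1},{"slide": [0.1,1,0],"yaw": 0,"jaw": -1},{"slide": [0,0.7,0],"yaw": 0,"jaw": -1},{"slide": [0,0,0],"yaw": 0,"jaw": -1}])

```text
time_s: 45.32
position: [0.4595, 0.26, 0.1509]
ee_rot: [-180.0, -0.0, 165.6]
ft_force: [1.1, 0.4, -0.5]
width: 0.088
finger_force: 0.0
```

```bash
python3 go.py y .0235 y .1435 Y .1435
```

```text
y .0235 [0.01 0.01 6.37]
y .1435 [ 0. -0. -6.]
Y .1435 [-12.24 -20.09   0.  ]
```

Call:
jog_arm(series=[{"slide": [0,0,0.6],"yaw": 0,"jaw": -1},{"slide": [0,0,1],"yaw": 0,"jaw": -1},{"slide": [0,0,1],"yaw": 0,"jaw": -1},{"slide": [0,0,1],"yaw": 0,"jaw": -1},{"slide": [0,0,1],"yaw": 0,"jaw": -1},{"slide": [0,0,1],"yaw": 0,"jaw": -1},{"slide": [0,0,0.5],"yaw": 0,"jaw": -1},{"slide": [0,0,0.3],"yaw": 0,"jaw": -1},{"slide": [0,0,0],"yaw": 0,"jaw": -1}])

```text
time_s: 46.45
position: [0.4595, 0.2592, 0.0231]
ee_rot: [-180.0, -0.0, 165.5]
ft_force: [-0.4, -0.4, 0.6]
width: 0.088
finger_force: 0.0
```

Call:
jog_arm(series=[{"slide": [0,0,0],"yaw": 0,"jaw": 1},{"slide": [0,0,0],"yaw": 0,"jaw": 1},{"slide": [0,0,0],"yaw": 0,"jaw": 1},{"slide": [0,0,0],"yaw": 0,"jaw": 1},{"slide": [0,0,0],"yaw": 0,"jaw": 1},{"slide": [0,0,0],"yaw": 0,"jaw": 1},{"slide": [0,0,0],"yaw": 0,"jaw": 1},{"slide": [0,0,0],"yaw": 0,"jaw": 1}], force=20)

```text
time_s: 47.45
position: [0.4595, 0.2593, 0.0231]
ee_rot: [180.0, 0.0, 165.5]
ft_force: [0.3, 0.5, 0.5]
width: 0.0314
finger_force: 20.0
```

Call:
jog_arm(series=[{"slide": [0,0,-0.2],"yaw": 0,"jaw": 1},{"slide": [0,0,-0.5],"yaw": 0,"jaw": 1},{"slide": [0,0,-1],"yaw": 0,"jaw": 1},{"slide": [0,0,-1],"yaw": 0,"jaw": 1},{"slide": [0,0,-1],"yaw": 0,"jaw": 1},{"slide": [0,0,-1],"yaw": 0,"jaw": 1},{"slide": [-0.1,-0.2,-0.8],"yaw": 0,"jaw": 1},{"slide": [-0.3,-0.5,-0.4],"yaw": 0,"jaw": 1},{"slide": [-0.5,-0.8,-0.1],"yaw": 0,"jaw": 1},{"slide": [-0.7,-1,0],"yaw": 0,"jaw": 1},{"slide": [-0.7,-1,0],"yaw": 0,"jaw": 1},{"slide": [-0.7,-1,0],"yaw": 0,"jaw": 1}])

```text
time_s: 48.95
position: [0.4952, 0.1552, 0.1425]
ee_rot: [-180.0, -0.1, 165.5]
ft_force: [0.5, -0.3, -0.6]
width: 0.0313
finger_force: 20.0
```

Call:
jog_arm(series=[{"slide": [-0.7,-1,0],"yaw": 0,"jaw": 1},{"slide": [-0.7,-1,0],"yaw": 0,"jaw": 1},{"slide": [-0.7,-1,0],"yaw": 0,"jaw": 1},{"slide": [-0.7,-1,0],"yaw": 0,"jaw": 1},{"slide": [-0.7,-1,0],"yaw": 0,"jaw": 1},{"slide": [-0.7,-1,0],"yaw": 0,"jaw": 1},{"slide": [-0.7,-1,0],"yaw": 0,"jaw": 1},{"slide": [-0.7,-1,0],"yaw": 0,"jaw": 1},{"slide": [-0.7,-1,0],"yaw": 0,"jaw": 1},{"slide": [-0.7,-1,0],"yaw": 0,"jaw": 1},{"slide": [-0.7,-1,0],"yaw": 0,"jaw": 1},{"slide": [-0.7,-1,0],"yaw": 0,"jaw": 1}])

```text
time_s: 50.45
position: [0.5981, -0.1188, 0.143]
ee_rot: [180.0, -0.0, 165.5]
ft_force: [-0.2, 1.1, -0.8]
width: 0.0311
finger_force: 20.0
```

Call:
jog_arm(series=[{"slide": [-0.4,-1,0],"yaw": 0,"jaw": 1},{"slide": [-0.3,-1,0],"yaw": 0,"jaw": 1},{"slide": [-0.1,-0.8,0],"yaw": 0,"jaw": 1},{"slide": [0,-0.5,0],"yaw": 0,"jaw": 1},{"slide": [0,-0.2,0],"yaw": 0,"jaw": 1},{"slide": [0,0,0],"yaw": 0,"jaw": 1},{"slide": [0,0,0],"yaw": 0,"jaw": 1}])

```text
time_s: 51.32
position: [0.5958, -0.1885, 0.1432]
ee_rot: [180.0, 0.0, 165.5]
ft_force: [-0.3, -0.4, -1.1]
width: 0.0311
finger_force: 20.0
```

```bash
python3 go.py Y .0711
```

```text
Y .0711 [-0.05 -0.06  3.61]
```

Call:
jog_arm(series=[{"slide": [0,-0.1,0.4],"yaw": 0,"jaw": 1},{"slide": [0,0,0.8],"yaw": 0,"jaw": 1},{"slide": [0,0,0.8],"yaw": 0,"jaw": 1},{"slide": [0,0,0.6],"yaw": 0,"jaw": 1},{"slide": [0,0,0.4],"yaw": 0,"jaw": 1},{"slide": [0,0,0.3],"yaw": 0,"jaw": 1},{"slide": [0,0,0.2],"yaw": 0,"jaw": 1},{"slide": [0,0,0.05],"yaw": 0,"jaw": 1},{"slide": [0,0,0.05],"yaw": 0,"jaw": 1},{"slide": [0,0,0],"yaw": 0,"jaw": 1}])

```text
time_s: 52.58
position: [0.5952, -0.191, 0.0713]
ee_rot: [-180.0, 0.0, 165.5]
ft_force: [0.3, -0.3, -0.6]
width: 0.0313
finger_force: 20.0
```

Call:
jog_arm(series=[{"slide": [0,0,0.04],"yaw": 0,"jaw": 1},{"slide": [0,0,0],"yaw": 0,"jaw": 1}])

```text
time_s: 52.82
position: [0.5956, -0.1911, 0.071]
ee_rot: [-180.0, 0.1, 165.5]
ft_force: [-0.4, -0.1, 5.7]
width: 0.0311
finger_force: 20.0
```

Call:
jog_arm(series=[{"slide": [0,0,0],"yaw": 0,"jaw": -1},{"slide": [0,0,0],"yaw": 0,"jaw": -1},{"slide": [0,0,0],"yaw": 0,"jaw": -1},{"slide": [0,0,0],"yaw": 0,"jaw": -1},{"slide": [0,0,0],"yaw": 0,"jaw": -1},{"slide": [0,0,-0.3],"yaw": 0,"jaw": -1},{"slide": [0,0,-0.8],"yaw": 0,"jaw": -1},{"slide": [0,0,-1],"yaw": 0,"jaw": -1},{"slide": [0,0,-1],"yaw": 0,"jaw": -1},{"slide": [0,0,-1],"yaw": 0,"jaw": -1},{"slide": [0,0,-1],"yaw": 0,"jaw": -1},{"slide": [0,0,-0.3],"yaw": 0,"jaw": -1}])

```text
time_s: 54.32
position: [0.5957, -0.1912, 0.1806]
ee_rot: [-180.0, 0.2, 165.5]
ft_force: [-0.8, 0.1, -0.6]
width: 0.0883
finger_force: 0.0
```

Call:
jog_arm(series=[{"slide": [0,0.5,0],"yaw": 0,"jaw": -1},{"slide": [0,1,0],"yaw": 0,"jaw": -1},{"slide": [0,1,0],"yaw": 0,"jaw": -1},{"slide": [0,1,0],"yaw": 0,"jaw": -1},{"slide": [0,1,0],"yaw": 0,"jaw": -1},{"slide": [0,1,0],"yaw": 0,"jaw": -1},{"slide": [0,1,0],"yaw": 0,"jaw": -1},{"slide": [0,1,0],"yaw": 0,"jaw": -1},{"slide": [0,0.5,0],"yaw": 0,"jaw": -1},{"slide": [0,0,0],"yaw": 0,"jaw": -1},{"slide": [0,0,0],"yaw": 0,"jaw": -1}])

```text
time_s: 55.7
position: [0.6351, -0.0365, 0.1783]
ee_rot: [-180.0, -0.0, 165.5]
ft_force: [-0.5, 0.1, 0.8]
width: 0.0881
finger_force: 0.0
```

```bash
python3 - <<'E'
from h import *
c=cap("scene");i=cv2.cvtColor(c["pixels"],cv2.COLOR_RGB2BGR)[100:300,140:460];cv2.imwrite("pics/c5.png",cv2.resize(i,None,fx=2.4,fy=2.4))
E
```

```text
(no output)
```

View pics/c5.png

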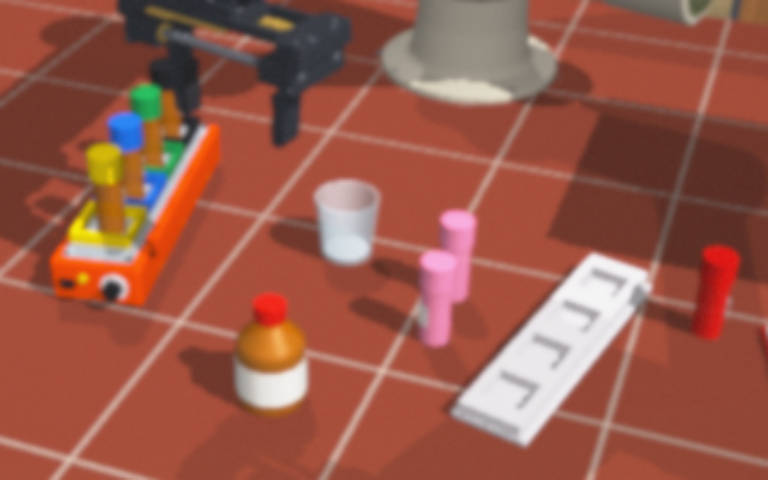

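All four tubes stand upright in the matching seats (yellow at (108,190) through black at (170,85)). The rack is empty and the beaker and bottle have not moved.

```bash
python3 -c "
from cell import order
print(order.hand_in())"
```

```text
the job is handed in; nothing more can be done
None
```

All four tubes stand upright in the holders matching their caps, placed in the order black, blue, green, yellow; the bottle and beaker were not touched, and the job was handed in at about 56 s. The reported tool height read about 38 mm below the real fingertips, so the first grasp closed on air; I corrected for it.

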